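Retrieve a dropped specimen carrier and load it into the spring magazine

ROBOT

A 7-joint arm with a two-finger parallel gripper is mounted at the origin on the work surface. World frame = base frame: x ahead of the robot, y to its left, z up, the work surface at z = 0. Lengths are in m, angles in rad, forces in N, time in s.
With the tool pointing down it reaches from about 0.4 to 0.85 m from the base axis. Payload 10.4 kg.
Tool frame: the origin (TCP) lies at the very end of the fingers, on their centre line; the grasp point (between the pads) lies 19 mm behind it; x points along the fingers, z is the direction in which the jaws open and shut, and the axes are right-handed (so a half turn about x gives the same grasp; the last joint's range is limited). The gripper opens to 87 mm and grips with 3 to 60 N. Pads are 19 mm wide; open, the fingers measure 117 mm over their backs; the gripper's body (75 mm by 190 mm) begins 51 mm behind the grasp point.
Start: joints at [-1.202, 0.332, -0.065, 1.46, 0.022, 1.35, -0.088], TCP at [0.239, 0.578, 0.223] pointing down, gripper open.
Joint ranges: [-2.6, 2.6], [-0.5, 2.12], [-1.47, 1.34], [0.16, 2.42], [-1.27, 4.41], [0.06, 2.06], [-2.6, 2.6]. Speed limits (rad/s): [2.22, 2.22, 2.79, 2.79, 3.14, 3.14, 3.14].

INTERFACE

Orientations are given as a 3x3 rotation matrix whose columns are the frame's x, y, z axes.
In Python, from rig import bot gives the robot as it stands. Calls block until the motion is done:
- bot.reach(position, orientation): joint-space move of the TCP to a pose.
- bot.move_linear(position, ori=None, feed=0.15): straight line of the TCP; ori=None keeps the orientation; feed is the mean speed in m/s.
- bot.goto_joints(angles): joint-space move.
- bot.gripper_to(opening): finger opening in m; the grip force is fixed at half the most; returns when the fingers have stopped.
- bot.wait(seconds).
- bot.ik(position, orientation): joint angles nearest the present ones, or None.
- bot.state(): the state.
- bot.capture(name): name is "scene" or "top" or "wrist"; returns the picture (384x512x3 uint8, red, green, blue); there is no depth.
- bot.camera_info(name): a dict with "fx", "fy", "cx", "cy" (pixels), "rvec" (rotation vector, rad) and "tvec" (3), from world to camera coordinates, as OpenCV has them. Camera axes: x right, y down, z forward; pixel columns grow to the right and rows downward; lengths in m; the calibration is good to about 2 mm. A picture is of the moment at which its call begins: read the wrist's pose just before it. camera_info takes no time and is no camera call; for the wrist camera it gives the pose at the moment of the call.
A pose or a line that the arm cannot do raises bot.Unreachable and nothing moves.
- bot.finish_job(): hands the job in, once; it reports no verdict.
Trained networks look in the newest picture that a camera, given by its name, has taken for a name from the list of things; names that differ only in an ending like _2 or _b are one class to them, and where a whole thing is asked for, a point or a joint stands for the part that bears it (a point fixed in the world has none). Each returns a list of dicts, best first, with "conf" (0 to 1); they miss things now and then, are a little off and sometimes report something else, mostly with a low value. They report only what shows in the picture. A call takes as long as a camera call. They do not tell look-alikes from the thing itself.
- bot.cut_out(camera, target): "region" (384x512 bool, what is visible of it) and "box" ([left, top, right, bottom] as shares, 0 to 1, of the picture: columns of its width, rows of its height, round what is visible of it).
- bot.mark_of(camera, target): "location" ([column, row] as shares, 0 to 1, of the picture: columns of its width, rows of its height: a listed point, or the origin of a listed thing).
The state is a dict: "time": time; "q": joint angles; "joint_vel": joint speeds; "joint_efforts": joint torques, N m; "tool_pos": TCP position; "tool_rot": TCP orientation; "ft_force": force on the tool from outside, world axes, zero at the start; "wrist_torque": the same for the moment, N m; "gripper_width": finger opening in m.
Only numpy, scipy, OpenCV 4.12 (cv2) and the standard library are available. Lean on these libraries where they do the work, as an engineer would, in place of code of your own. Each camera call takes 0.05 s, during which the arm holds its last target.

TASK

A specimen carrier has slipped under the clear guard of the imager: use the hooked rod to draw it out, then lay the rod down flat on the bench. Load the carrier flat on top of the one already in the spring magazine, pressing it down until both catches snap back over it and hold it there when you let go. Leave the other things on the bench where they stand.

Things in the scene. Friction and masses are not known exactly. Their poses are not given: they have to be found in the camera images.
- carrier: Dropped specimen carrier: flat dark grey block 110 (x) x 56 (y) x 14 mm high, 0.12 kg, two round glass windows on top (either end may lead). Origin at the centre of its underside, z up. It lies on the bench under the guard, 85 to 115 mm in from the open side, long side roughly along the guard's x.
- loaded_carrier: An identical carrier already in the magazine, held below the two catches. Origin at the centre of its underside.
- rod: Hooked rod on the bench, 282 mm long, 0.11 kg. Origin under the middle of its black handle, at the underside; x points along the rod to the hook, z up. Handle 90 (x) x 22 (y) x 26 mm high, lying flat. A 7 mm steel shaft, axis 22 mm above the underside, runs on to the hook and clears a carrier lying flat.
- guard: Imager with a fixed clear guard over its loading bay. Origin on the bench, middle of the bay's open side; y points out of that side; x along it. The bay, floored by the bench, runs from y = 0 to -220 mm; roof underside 75 mm, top 86 mm up; clear side walls inside at x = +-130 mm. The white imager, 150 mm high, 300 mm wide, closes it from y = -220 to -340 mm.
- magazine: Fixed spring magazine, base 170 x 86 mm. Origin on the bench under its centre; carriers lie with their length along its x. Space 115 (x) x 61 (y) mm, open on top and in the middle 75 mm of each long side for fingers. End walls and four corner guides 105 mm high, guides then flare to 117 mm. One carrier held: underside 71 mm up; two: 71 and 57 mm.
- catch_line (a point): Point on the magazine's axis level with the catches' flat undersides, 85 mm up. A 30 mm wide catch at the middle of each short side reaches in to 50.5 mm from the axis, its sloping lead-in 87 to 105 mm up. A carrier pressed down pushes both outward; they snap back over it once its top is below this point.
- rod_hook (a point): Middle of the near face of the rod's hook, 14 mm above the rod's underside and 232 mm along x from its origin. The hook is a down-turned flat steel blade 44 mm wide (y), 5 mm thick, from 3 to 26 mm above the rod's underside.
- follower (a joint): Spring follower under the stack, m, grows as it is pressed down: about 0 with one carrier held, 0.014 with two, stop at 0.040. Its spring pushes up with 10 N at 0 and 13 N at 0.014; pushing the catches aside takes a few N. Press about 5 mm beyond the catching depth.
- catch_a (a joint): Catch at the magazine's +x end, m: 0 snapped in over the carrier, about 0.005 when pushed outward by a carrier passing it.
- catch_b (a joint): The same at the magazine's -x end.
- amber_bottle: Bystander: amber bottle, 68 mm diameter, 150 mm high. Origin at the centre of its underside.
- jar: Bystander: white jar, 70 mm diameter, 80 mm high. Origin at the centre of its underside.
- dish_stack: Bystander: stack of three round dishes, 92 mm diameter, 45 mm high. Origin at the centre of its underside.
- slide_box: Bystander: flat grey box, 100 (x) x 170 (y) x 35 mm. Origin at the centre of its underside.
- spray_bottle: Bystander: white bottle, 60 mm diameter, 140 mm high. Origin at the centre of its underside.
- tool_cup: Bystander: steel cup, 72 mm diameter, 90 mm high. Origin at the centre of its underside.
Not all that is in view belongs to the job. Leave any yellow look-alike of the magazine alone.

How it is judged:
On the way, in this order (a step that is already met when the one before it is completed fails the run):
1. the rod pushes the carrier, which it has drawn over 40 mm towards the open side (distance of carrier from where it was at the start of the episode above 0.04 m and contact force between rod and carrier above 0.05 N and y of carrier in the frame of guard above -0.06 m), for 0.02 s.
2. the rod lies on the bench, let go, and the carrier is clear of the guard (height (world z) of rod below 0.01 m and angle between rod's own z axis and vertical below 0.15 rad and linear speed of rod below 0.02 m/s and contact force between rod and the arm below 0.05 N and contact force between rod and the fingers below 0.05 N and y of carrier in the frame of guard above 0.015 m and height (world z) of carrier below 0.02 m), for 0.1 s.
At the end, for the whole second after the job is handed in: Carrier level (0.06 rad), right side up, centred within 6 mm, underside 66 to 73.5 mm up in the magazine; the first one below it, 52 to 59.5 mm up; follower past 11.5 mm, both catches back within 2.5 mm; rod flat on the bench (under 10 mm, tilt under 0.15 rad); all at rest (z of carrier in the frame of magazine between 0.066 and 0.0735 m and horizontal distance between each of carrier, loaded_carrier and magazine below 0.006 m and angle between carrier's own z axis and vertical below 0.06 rad and z of loaded_carrier in the frame of magazine between 0.052 and 0.0595 m and value of joint each of catch_a, catch_b below 0.0025 m and value of joint follower above 0.0115 m and linear speed of each of carrier, rod below 0.02 m/s and height (world z) of rod below 0.01 m and angle between rod's own z axis and vertical below 0.15 rad); the robot touches nothing.
It fails at once if a bystander is moved more than 40 mm (distance of any of amber_bottle, jar, dish_stack, slide_box, spray_bottle, tool_cup from where it was at the start of the episode above 0.04 m).
It also fails if it takes over 56 s, if anything falls off the work surface, if the arm or the gripper's body presses on something with over 40 N, if the wrist force passes 120 N, or if a joint passes its speed limit or range.

## Working session

There is one attempt and no reset: what is moved stays moved. The work goes in short steps, each a Python script; the robot and the scene stay as the last script left them, time stands still between calls to the robot, and variables do not carry over. Pictures are saved under pics/ and viewed, and the job is handed in when it is done.

```bash
ls; mkdir -p pics; python3 - <<'E'
from rig import bot
import cv2
for n in ("scene","top","wrist"):
    im=bot.capture(n); cv2.imwrite(f"pics/{n}0.png",im[:,:,::-1])
    print(n,bot.camera_info(n))
print(bot.state())
E
```

```text
pics
scene {'fx': 375.9461383096572, 'fy': 375.9461383096572, 'cx': 260.0264589047701, 'cy': 186.41342102928104, 'rvec': array([ 0.9131126 ,  2.66977648, -0.85981367]), 'tvec': array([ 0.39178993, -0.22053836,  1.31787162])}
top {'fx': 347.8972232568762, 'fy': 347.8972232568762, 'cx': 249.5866332906358, 'cy': 194.61827946182328, 'rvec': array([ 2.18947359, -2.22619247,  0.09548804]), 'tvec': array([0.01513638, 0.51327525, 1.20469536])}
wrist {'fx': 301.8492653526238, 'fy': 301.8492653526238, 'cx': 251.75123291735707, 'cy': 193.30951339216983, 'rvec': array([-2.43684311, -1.63171761, -0.19847299]), 'tvec': array([-0.62493469, -0.02905568,  0.38809651])}
{'time': 0.15, 'q': array([-1.20160906,  0.33272984, -0.06468824,  1.46075283,  0.02162264,
        1.34988733, -0.0884876 ]), 'joint_vel': array([ 0.00046846, -0.00260414,  0.00017994, -0.00301682,  0.000233  ,
        0.00112286, -0.00096008]), 'joint_efforts': array([ 2.97144934e-04, -6.23635268e+01,  2.44187471e-02, -3.90144074e+01,
       -6.11849735e-02,  3.72331962e-02,  1.07746030e-04]), 'tool_pos': array([0.23855316, 0.57736749, 0.22193261]), 'tool_rot': array([[-3.45443988e-04, -9.24236980e-01,  3.81819180e-01],
       [-1.02478749e-03,  3.81819329e-01,  9.24236414e-01],
       [-9.99999415e-01, -7.20116067e-05, -1.07904369e-03]]), 'ft_force': array([ 0.06253255,  0.67277065, -0.56942013]), 'wrist_torque': array([-0.00717481, -0.02736745, -0.04356024]), 'gripper_width': 0.08725734471621084}
```

View pics/scene0.png

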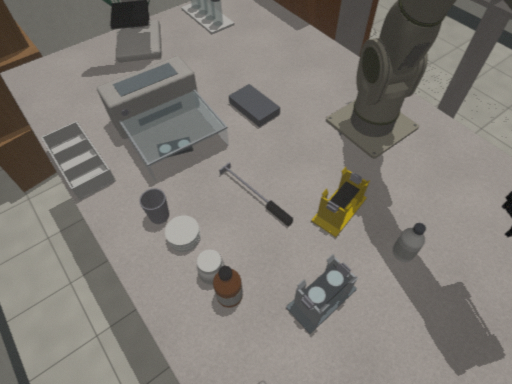

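View pics/top0.png

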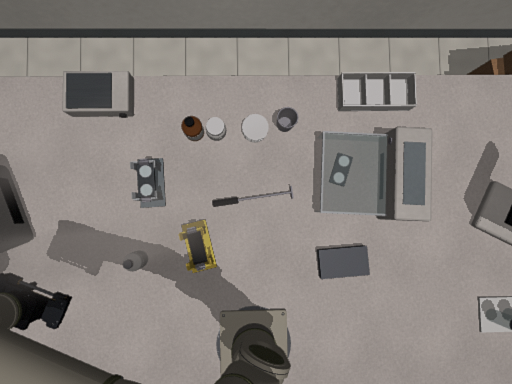

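View pics/wrist0.png

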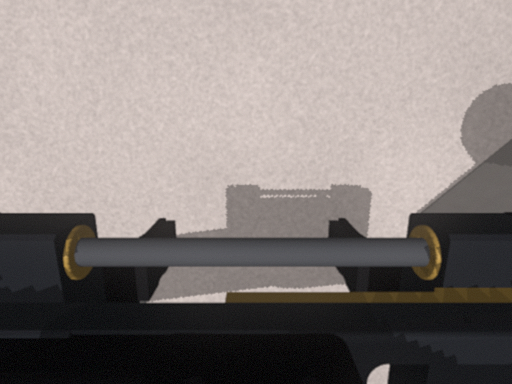

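Candidates for the magazine: grey one at top (148,181) / scene (322,293), and yellow one at top (199,246) / scene (341,203). The grey one holds a carrier with two glass windows, and yellow look-alikes are to be left alone, so it is the grey one. The carrier shows under the guard at top (341,170). The rod handle is at (225,201) and its hook at (291,191), already pointing towards the bay.

```bash
cat > h.py <<'E'
from rig import bot
import numpy as np, cv2
def cam(n):
    i=bot.camera_info(n); K=np.array([[i["fx"],0,i["cx"]],[0,i["fy"],i["cy"]],[0,0,1.]])
    return K,np.array(i["rvec"]),np.array(i["tvec"])
def proj(c,P):
    K,r,t=c; return cv2.projectPoints(np.asarray(P,float).reshape(-1,1,3),r,t,K,None)[0][:,0]
def ray(c,px,z):
    K,r,t=c; R=cv2.Rodrigues(r)[0]; C=-R.T@t
    px=np.atleast_2d(np.asarray(px,float)); d=(np.linalg.inv(K)@np.c_[px,np.ones(len(px))].T).T@R
    return C+d*((z-C[2])/d[:,2])[:,None]
def down(th):
    # tool x down, jaws open along (cos th, sin th)
    x=np.array([0,0,-1.]);z=np.array([np.cos(th),np.sin(th),0]);return np.c_[x,np.cross(z,x),z]
def shot(n,f,crop=None,s=1):
    im=bot.capture(n)[:,:,::-1].copy(); save(im,f,crop,s); return im
def save(im,f,crop=None,s=1):
    if crop: im=im[crop[1]:crop[3],crop[0]:crop[2]]
    cv2.imwrite(f"pics/{f}.png",cv2.resize(im,None,fx=s,fy=s,interpolation=cv2.INTER_CUBIC))
E
python3 - <<'E'
from h import *
im=shot("top","t_crop",(110,90,440,290),2.4)
ims=shot("scene","s_crop",(80,50,380,330),2)
ct,cs=cam("top"),cam("scene")
for n in ("carrier","rod","rod_hook","guard","magazine","catch_line"):
    for c,cc in (("top",ct),("scene",cs)):
        for d in bot.mark_of(c,n)[:3]:
            px=np.array(d["location"])*[512,384]
            z={"rod_hook":.014,"catch_line":.085,}.get(n,0)
            print(n,c,round(d["conf"],2),px.round(1),ray(cc,px,z)[0].round(4))
print(bot.state()["time"])
E
```

```text
carrier scene 0.42 [174.1 147.6] [ 0.6042 -0.3291  0.    ]
rod top 0.75 [223.4 204.7] [0.48   0.0993 0.    ]
rod top 0.34 [289.6 191.7] [ 0.5224 -0.1364  0.    ]
rod scene 0.73 [278.9 214.6] [0.4933 0.0886 0.    ]
rod scene 0.73 [326.2 287.8] [0.5368 0.335  0.    ]
rod scene 0.44 [322.3 299.2] [0.5653 0.3508 0.    ]
rod_hook top 0.55 [290.5 190.7] [ 0.525  -0.1377  0.014 ]
rod_hook scene 0.84 [224.4 167.5] [ 0.5248 -0.1455  0.014 ]
guard top 0.95 [316.8 172.7] [ 0.589  -0.2359  0.    ]
guard scene 0.89 [193.1 160. ] [ 0.5824 -0.244   0.    ]
magazine top 0.73 [201.6 242.6] [0.3486 0.1773 0.    ]
magazine top 0.71 [215.7 133.4] [0.7349 0.1233 0.    ]
magazine top 0.59 [152.4 185. ] [0.5535 0.3477 0.    ]
magazine scene 0.75 [318.1 302.8] [0.58  0.351 0.   ]
magazine scene 0.59 [340.1 207.3] [0.3336 0.1806 0.    ]
catch_line top 0.85 [195.7 251.3] [0.3276 0.1875 0.085 ]
catch_line top 0.64 [145.1 179.9] [0.5632 0.3505 0.085 ]
catch_line scene 0.57 [346.  193.5] [0.3381 0.1881 0.085 ]
catch_line scene 0.55 [323.5 285.8] [0.5697 0.3436 0.085 ]
0.85
```

View pics/t_crop.png

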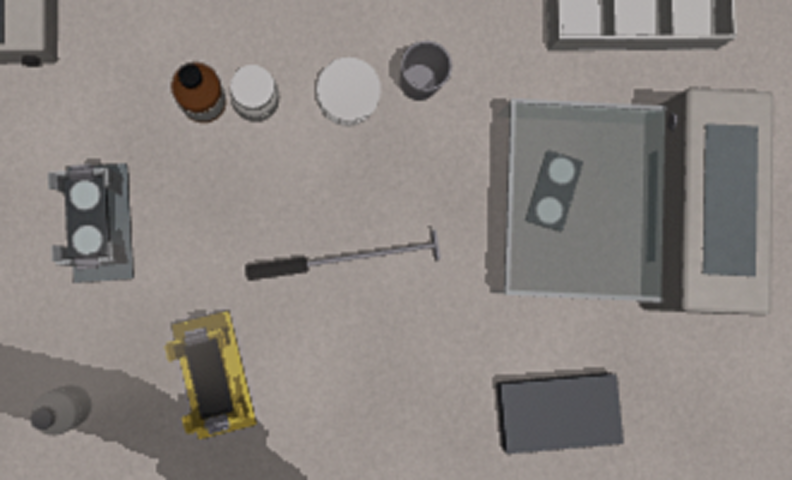

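View pics/s_crop.png

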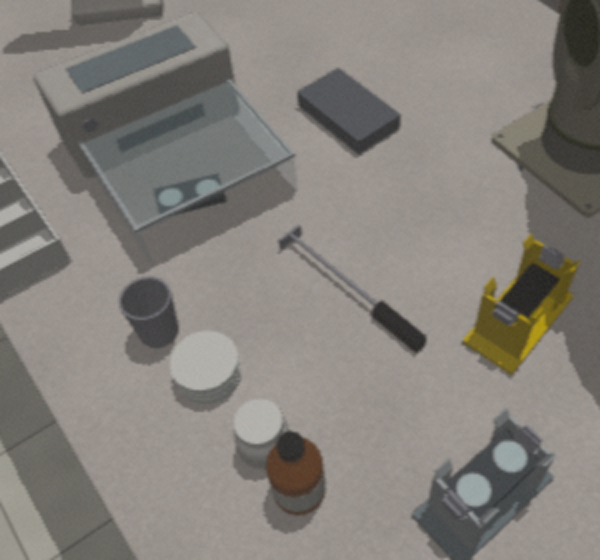

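```bash
cat > fit.py <<'E'
from h import *
from scipy.optimize import least_squares
def fit(pts,guess):
    # pts: list of (cam, px, local xyz)
    def res(p):
        x,y,a=p;R=np.array([[np.cos(a),-np.sin(a),0],[np.sin(a),np.cos(a),0],[0,0,1]])
        return np.concatenate([(proj(c,R@np.array(l,float)+[x,y,0])[0]-px) for c,px,l in pts])
    s=least_squares(res,guess);return s.x,s.fun
E
python3 - <<'E'
from fit import *
t,s=cam("top"),cam("scene")
T=lambda u,v:np.array([u/2.4+110,v/2.4+90]);S=lambda u,v:np.array([u/2+80,v/2+50])
def rep(n,r): print(n,r[0].round(4),"res",np.abs(r[1]).max().round(2), r[1].round(1))
# guard: front roof corners (x sign: y points out=+world y => x=-world x side)
rep("guard",fit([(t,T(510,101),(.13,0,.086)) if 0 else (t,T(510,101),(.132,0,.086)),(t,T(505,292),(-.132,0,.086)),
 (s,S(135,226),(.132,0,.086)),(s,S(294,154),(-.132,0,.086))],[.585,-.24,0.0]))
# which windows spacing? unknown -> use the midpoint
for c,a,b in((t,T(561,170),T(548,210)),(s,S(171,197),S(207,187))):
    P=ray(c,[a,b],.014);d=P[0]-P[1];print("carrier",P.mean(0).round(4),np.linalg.norm(d).round(4),np.arctan2(d[1],d[0]).round(3))
for c,a,b in((t,T(85,194),T(87,240)),(s,S(474,490),S(510,456))):
    P=ray(c,[a,b],.085);d=P[0]-P[1];print("loaded",P.mean(0).round(4),np.linalg.norm(d).round(4),np.arctan2(d[1],d[0]).round(3))
# rod: handle middle at z~.026 and hook top
for c,a,b in((t,T(276,268),T(434,244)),(s,S(399,326),S(290,237))):
    h=ray(c,[a],.020)[0];k=ray(c,[b],.018)[0];d=k-h;print("rod",h.round(4),k.round(4),np.linalg.norm(d[:2]).round(4),np.arctan2(d[1],d[0]).round(3))
for n in("jar","amber_bottle","dish_stack","tool_cup","slide_box","spray_bottle"):
    for q,c in(("top",t),("scene",s)):
        d=bot.mark_of(q,n)
        if d: print(n,q,round(d[0]["conf"],2),ray(c,np.array(d[0]["location"])*[512,384],0)[0].round(3)[:2])
E
```

```text
guard [ 0.5856 -0.2341 -0.0707] res 2.22 [ 1.2 -0.5  0.  -1.4  2.2  0.2 -0.2  0.1]
carrier [ 0.5988 -0.3195  0.014 ] 0.0629 -0.345
carrier [ 0.6035 -0.3219  0.014 ] 0.0608 -0.292
loaded [0.5615 0.3481 0.085 ] 0.0632 0.042
loaded [0.5657 0.3484 0.085 ] 0.0624 0.068
rod [0.49   0.0927 0.02  ] [ 0.5213 -0.1381  0.018 ] 0.233 -1.436
rod [0.4967 0.0945 0.02  ] [ 0.5272 -0.1382  0.018 ] 0.2347 -1.441
jar top 0.92 [0.75  0.123]
jar scene 0.75 [0.751 0.114]
amber_bottle top 0.9 [0.742 0.185]
amber_bottle scene 0.72 [0.743 0.196]
dish_stack top 0.71 [ 0.741 -0.024]
dish_stack scene 0.59 [ 0.756 -0.018]
tool_cup top 0.89 [ 0.767 -0.135]
tool_cup scene 0.87 [ 0.758 -0.124]
slide_box scene 0.8 [ 0.281 -0.336]
spray_bottle top 0.7 [0.306 0.385]
spray_bottle scene 0.66 [ 0.518 -0.151]
```

```bash
python3 - <<'E'
from h import *
a=-1.438;u=np.array([np.cos(a),np.sin(a)])
p=np.array([.4935,.0935])+.018*u
for th in(a+np.pi/2,a-np.pi/2):
    print(th,bot.ik([*p,.2],down(th)))
    # also check later poses
    for q in([.6,-.166,.03],[.6,.07,.01],[.58,-.09,.01],[.564,.348,.1]): print(q,bot.ik(q,down(0 if th>-1 else np.pi)), bot.ik(q,down(np.pi/2)) , bot.ik(q,down(-np.pi/2)))
E
```

```text
0.1327963267948966 [-0.67638024  0.06422777  0.45566866  1.83434524 -0.02977067  1.24969041
 -0.07933175]
[0.6, -0.166, 0.03] [-0.46550625  0.67590284  0.90157346  1.69993572 -0.59582386  1.06403928
  0.63090081] [-0.31662179  0.58341318  0.67565996  1.69274249 -0.41778377  1.01434553
  2.0740475 ] [-0.46639813  0.6766578   0.90303811  1.69997611 -0.5970829   1.06447745
 -0.93901445]
[0.6, 0.07, 0.01] [-0.55129507  0.52175012  0.45360035  1.74639947 -0.27456576  0.93655595
  0.01396422] [-0.444626    0.50152605  0.3167148   1.74044327 -0.18797976  0.92937259
  1.51934548] [-0.61580031  0.53918336  0.53822714  1.74986485 -0.3310038   0.94389264
 -1.51420967]
[0.58, -0.09, 0.01] [-0.49247106  0.55601021  0.71843329  1.80370112 -0.44167888  0.94879993
  0.41510986] [-0.41334619  0.5233681   0.61184591  1.79986643 -0.3652896   0.93338134
  1.92733853] [-0.53871467  0.5801866   0.78301503  1.8058385  -0.49120773  0.96107846
 -1.11808296]
[0.564, 0.348, 0.1] [-0.82145384  0.50656945  0.27140792  1.50785879 -0.14320293  1.14669984
 -0.52350101] [-0.68332138  0.49737362  0.08328632  1.499017
[... 574 characters left out ...]
   1.74044327 -0.18797976  0.92937259
  1.51934548] [-0.61580031  0.53918336  0.53822714  1.74986485 -0.3310038   0.94389264
 -1.51420967]
[0.58, -0.09, 0.01] [-0.76403245  0.81093113  1.1547226   1.81497294 -0.8373276   1.10309777
 -2.44133438] [-0.41334619  0.5233681   0.61184591  1.79986643 -0.3652896   0.93338134
  1.92733853] [-0.53871467  0.5801866   0.78301503  1.8058385  -0.49120773  0.96107846
 -1.11808296]
[0.564, 0.348, 0.1] [-0.52559496  0.5024855  -0.130397    1.48872488  0.06851314  1.15484143
  2.47384927] [-0.68332138  0.49737362  0.08328632  1.49901799 -0.04355723  1.14701144
  0.97862943] [-0.96371375  0.53187044  0.4701043   1.51660396 -0.25394967  1.15405322
 -2.01707761]
```

```bash
python3 - <<'E'
from h import *
a=-1.438;u=np.array([np.cos(a),np.sin(a)])
p=np.array([.4935,.0935])+.018*u
bot.reach([*p,.17],down(a+np.pi/2))
im=shot("wrist","w1",None,1.5); c=cam("wrist")
print(bot.state()["time"],bot.state()["tool_pos"])
R=cv2.Rodrigues(c[1])[0];print("cam at",-R.T@c[2],R[2])
for x,y,z in((-.045,0,.026),(.045,0,.026),(0,.011,.026),(0,-.011,.026),(.232,0,.026)):
    P=np.array([.4935,.0935])+x*u+y*np.array([-u[1],u[0]]); print((x,y),proj(c,[*P,z])[0].round(1))
E
```

```text
3.5417 [0.49590933 0.07692348 0.17001171]
cam at [0.48672004 0.14203684 0.33134144] [ 0.03288785 -0.23797944 -0.97071323]
(-0.045, 0) [251.9 122.8]
(0.045, 0) [251.6 210.2]
(0, 0.011) [262.6 168.1]
(0, -0.011) [241. 168.]
(0.232, 0) [251.1 358.7]
```

View pics/w1.png

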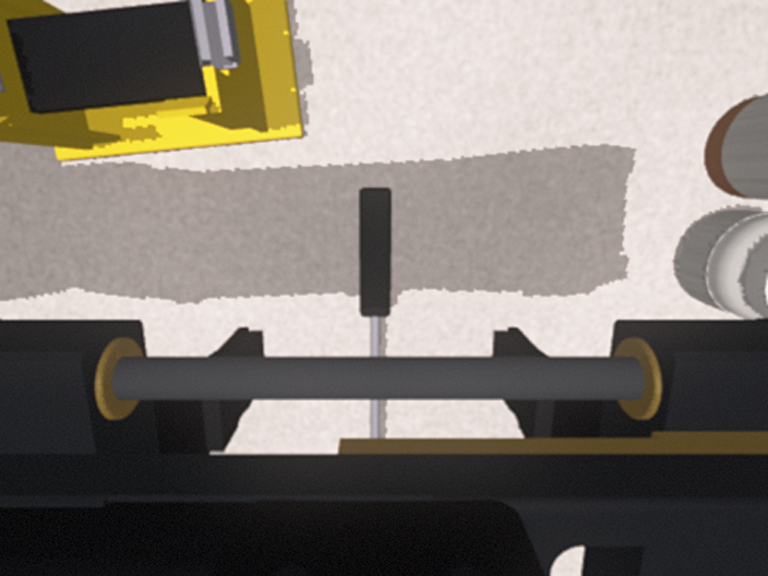

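The wrist view shows the rod handle at (375,252) of the enlarged picture, within 2 mm of the fit and square to the jaws. I'll grasp it.

```bash
python3 - <<'E'
from h import *
a=-1.438;u=np.array([np.cos(a),np.sin(a)])
o=np.array([.4920,.0915]); p=o+.018*u
R=down(a+np.pi/2)
bot.move_linear([*p,.004],R,feed=.12)
print(bot.state()["ft_force"],bot.state()["tool_pos"])
print(bot.gripper_to(.0),bot.state()["gripper_width"])
bot.move_linear([*p,.045],R,feed=.1)
s=bot.state();print(s["time"],s["tool_pos"],s["ft_force"],s["wrist_torque"],s["gripper_width"])
ims=shot("scene","s2",(150,90,350,240),4)
imt=shot("top","t2",(190,150,340,250),5)
print(proj(cam("scene"),[*(o+.235*u),.041+.003]),proj(cam("top"),[*(o+.235*u),.041+.026]))
E
```

```text
[ 0.50359991 -0.19217259 -0.01827826] [0.49484301 0.07379996 0.00456832]
False 0.02179958905062079
6.7 [0.4942274  0.07376626 0.04482114] [-0.13768939  0.61100069 -1.6273947 ] [-0.0583466   0.08474822  0.04230161] 0.021740360723413222
[[224.80190152 162.01422672]] [[293.95415432 190.18268505]]
```

View pics/s2.png

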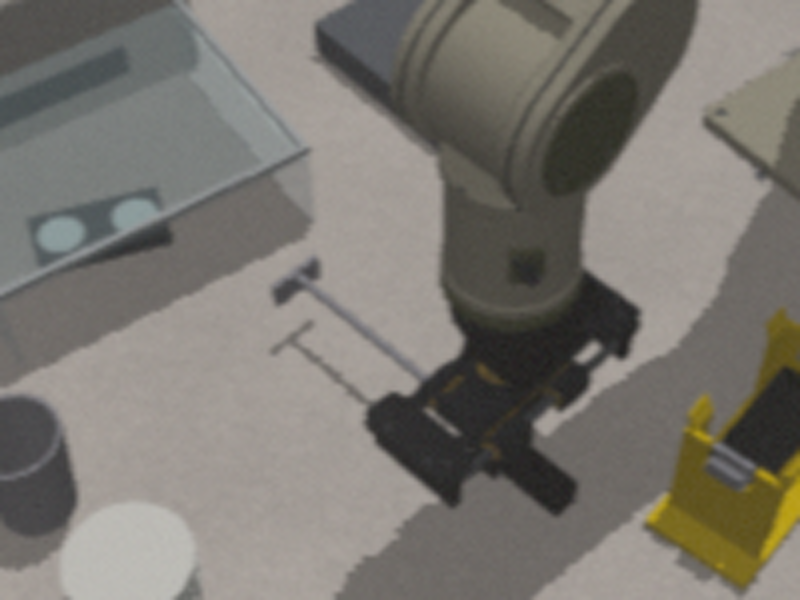

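View pics/t2.png

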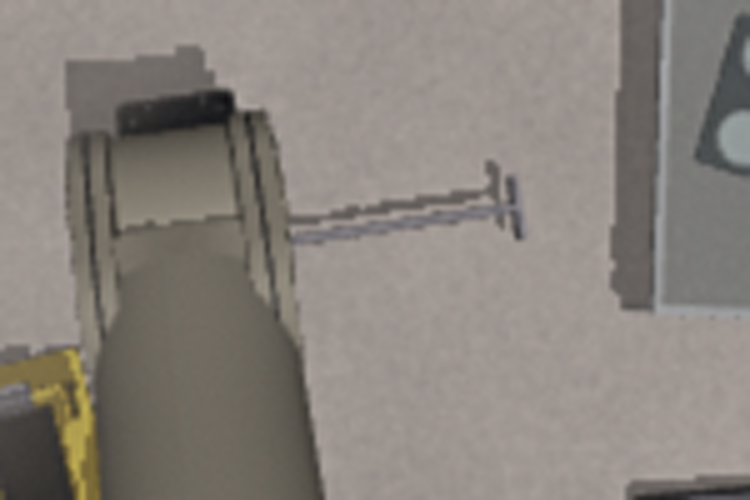

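The rod is level and the hook is where predicted in both views. Next I enter the bay above the carrier.

```bash
python3 - <<'E'
from h import *
R=down(0.0)
bot.reach([.6,.03,.045],R)
bot.move_linear([.6,.01,.034],R,feed=.15)
s=bot.state();print(s["time"],s["tool_pos"],s["ft_force"])
bot.move_linear([.6,-.166,.034],R,feed=.12)
s=bot.state();print(s["time"],s["tool_pos"],s["ft_force"],s["wrist_torque"])
shot("scene","s3",(100,70,260,190),5)
shot("top","t3",(290,120,430,225),5)
print(proj(cam("scene"),[.6,-.166-.217,.034]),proj(cam("top"),[.6,-.166-.217,.056]))
E
```

```text
7.6333 [0.59888755 0.00982203 0.03366634] [-0.12730769 -0.33294238  0.24719612]
9.25 [ 0.60020661 -0.16500273  0.03393731] [ 0.14260963 -0.11407163 -1.27131681] [-0.06483284  0.07368904  0.00012481]
[[165.09348773 130.68704565]] [[362.96233845 166.97371032]]
```

View pics/s3.png

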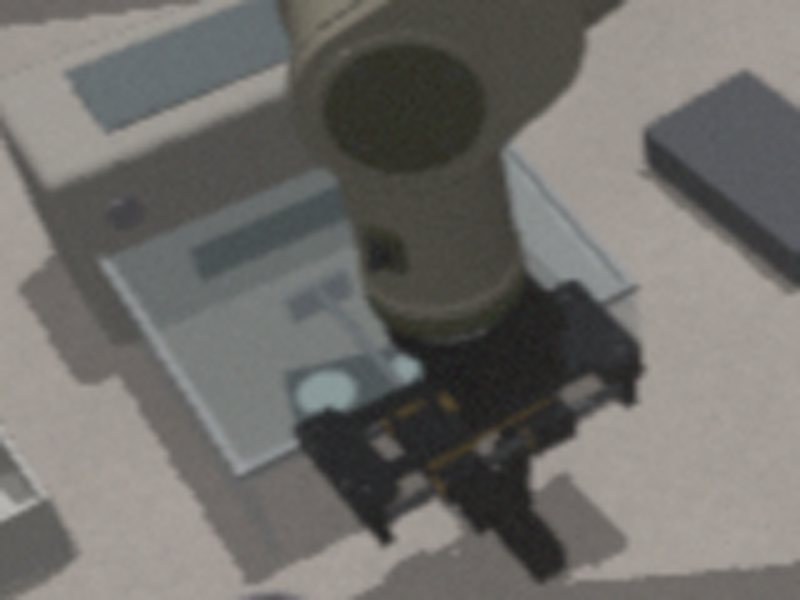

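View pics/t3.png

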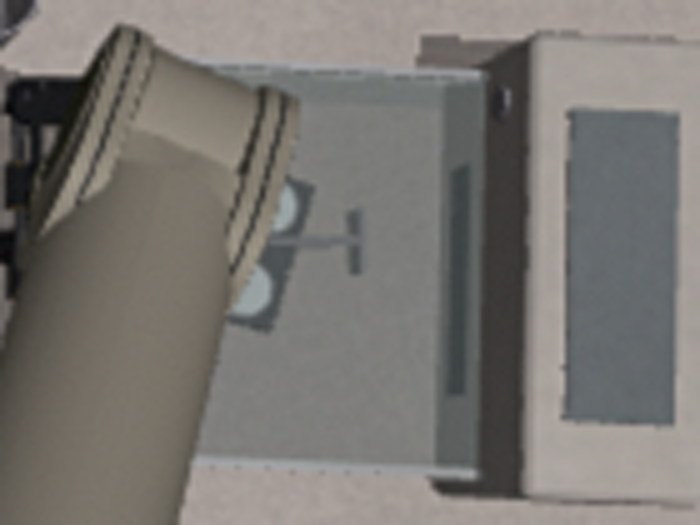

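The hook, at top crop (355,241), is clear behind the carrier's far edge (315). Now lower it and draw.

```bash
python3 - <<'E'
from h import *
R=down(0.0)
bot.move_linear([.6,-.166,.0055],R,feed=.08)
s=bot.state();print(s["time"],s["tool_pos"],s["ft_force"])
bot.move_linear([.59,-.04,.0055],R,feed=.08)
s=bot.state();print(s["time"],s["tool_pos"],s["ft_force"])
shot("top","t4",(240,110,400,230),5)
shot("scene","s4",(100,70,300,220),4)
E
```

```text
9.8583 [ 0.59941678 -0.16590018  0.00436031] [ 0.33793784  0.36095101 -1.28796986]
11.5917 [ 0.58995222 -0.04034455  0.00547451] [ 0.13116512 -0.3735844  -0.7612207 ]
```

View pics/t4.png

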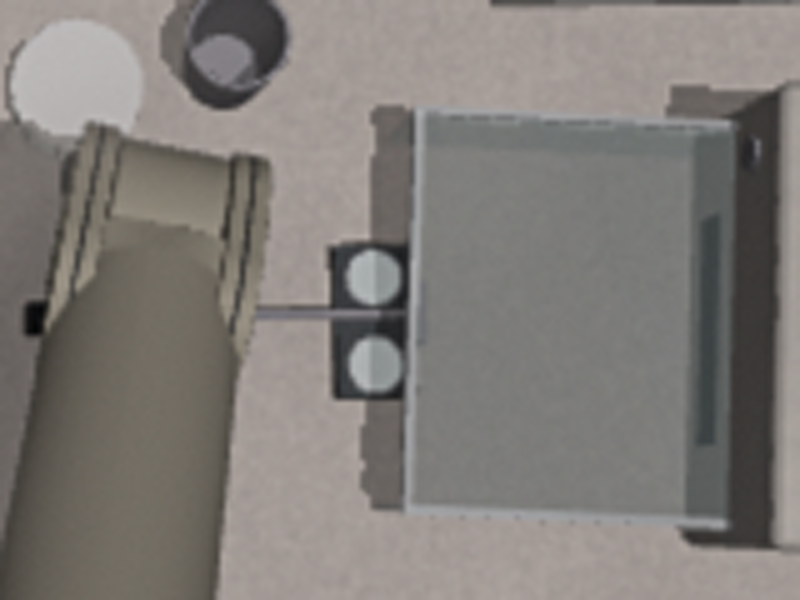

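View pics/s4.png

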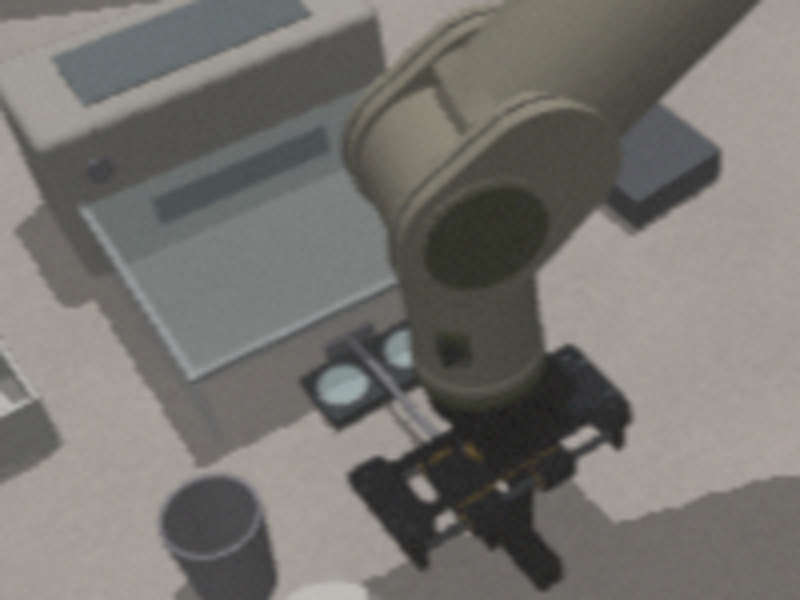

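The carrier followed squarely, with the hook centred between its windows. I draw it further out, then lay the rod down towards the robot.

```bash
python3 - <<'E'
from h import *
R=down(0.0)
bot.move_linear([.578,.09,.0055],R,feed=.09)
bot.move_linear([.578,.082,.0055],R,feed=.09)
bot.move_linear([.578,.082,.038],R,feed=.12)
bot.move_linear([.475,.03,.038],R,feed=.15)
bot.move_linear([.475,.03,.005],R,feed=.08)
s=bot.state();print(s["time"],s["tool_pos"],s["ft_force"])
bot.gripper_to(.06)
bot.wait(.2)
bot.move_linear([.475,.03,.12],R,feed=.15)
s=bot.state();print(s["time"],s["tool_pos"],s["ft_force"])
shot("top","t5",(180,110,400,230),3.6)
shot("scene","s5",(100,70,300,220),4)
E
```

```text
15.4417 [0.47495485 0.02990557 0.00447292] [ 0.50917922  0.14144914 -1.57560532]
17.475 [0.47443411 0.02994808 0.11921804] [-0.73134658 -0.3664458  -0.14269482]
```

View pics/t5.png

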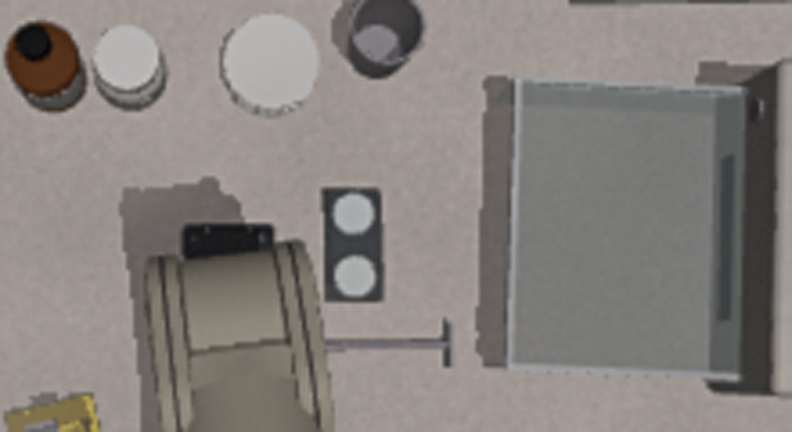

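View pics/s5.png

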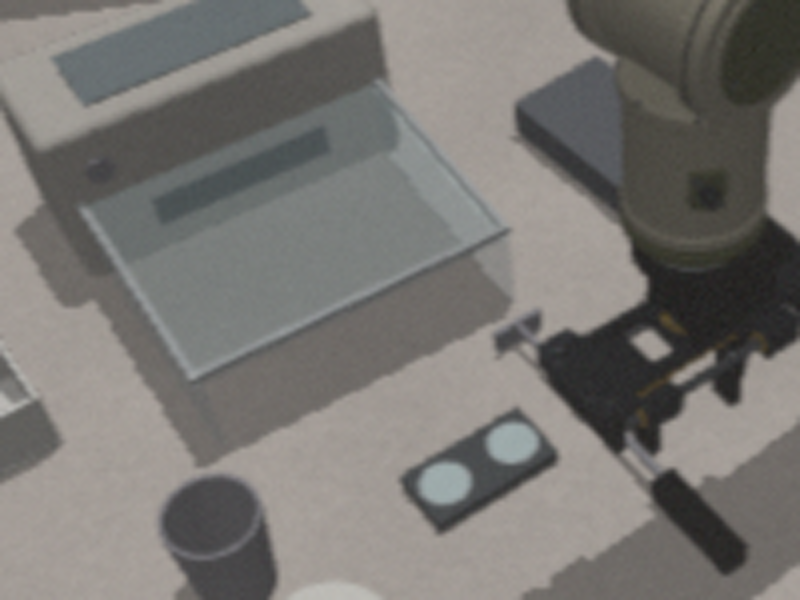

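The rod lies on the bench at scene crop (520,330)-(740,560), and the carrier is clear at top crop (354,245). I take a close wrist look at the carrier, and read the magazine from this top view as well.

```bash
python3 - <<'E'
from h import *
ct=cam("top")
T=lambda u,v:np.array([u/3.6+180,v/3.6+110])
print(ray(ct,[T(354,213),T(354,276),T(322,188),T(381,189),T(383,300),T(325,300)],.014).round(4))
R=down(np.pi/2)
bot.reach([.645,-.1,.17],R)
s=bot.state();print(s["time"],s["tool_pos"])
im=shot("wrist","w6",None,1.5);c=cam("wrist")
g=cv2.cvtColor(im,cv2.COLOR_BGR2GRAY)
cc=cv2.HoughCircles(g,cv2.HOUGH_GRADIENT,1.5,40,param1=80,param2=25,minRadius=15,maxRadius=45)
if cc is not None:
  for q in cc[0][:5]: print(q,ray(c,q[:2],.014)[0].round(4))
E
```

```text
[[ 0.6018 -0.0964  0.014 ]
 [ 0.5399 -0.095   0.014 ]
 [ 0.6268 -0.0655  0.014 ]
 [ 0.6251 -0.1235  0.014 ]
 [ 0.5159 -0.1229  0.014 ]
 [ 0.5168 -0.0662  0.014 ]]
19.25 [ 0.6448465  -0.099565    0.16974661]
[254.25 143.25  19.8 ] [ 0.6042 -0.0963  0.014 ]
[254.25  78.75  20.55] [ 0.541  -0.0965  0.014 ]
[354.75 257.25  34.2 ] [0.733  0.0189 0.014 ]
[158.25     252.75      42.449997] [ 0.7276 -0.2052  0.014 ]
[249.75 273.75  37.5 ] [ 0.7539 -0.1011  0.014 ]
```

View pics/w6.png

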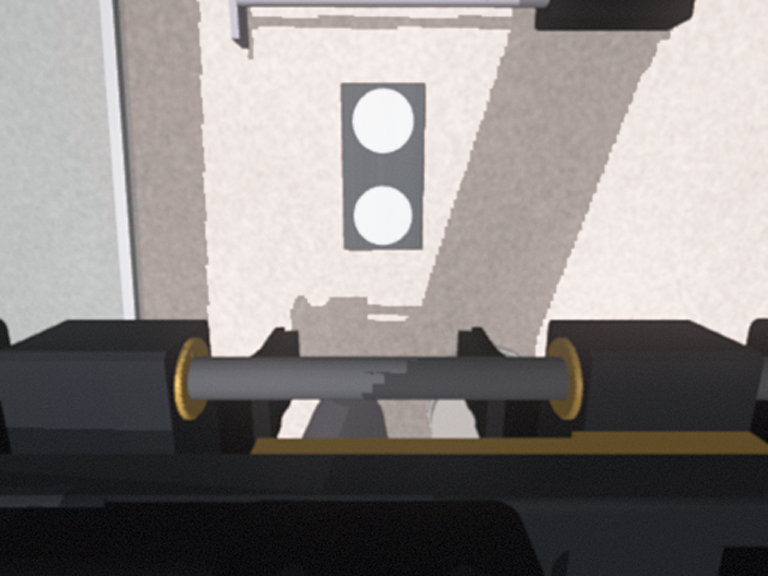

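Carrier centre is at (0.5726, -0.0964), yaw about 0; wrist and top views agree. Grasp it, then view the magazine from beside it.

```bash
python3 - <<'E'
from h import *
R=down(np.pi/2)
bot.gripper_to(.087)
bot.reach([.572,-.0963,.10],R)
bot.move_linear([.572,-.0963,.003],R,feed=.12)
s=bot.state();print(s["tool_pos"],s["ft_force"])
bot.gripper_to(.0);s=bot.state();print(s["gripper_width"],s["tool_pos"],s["time"])
bot.move_linear([.572,-.0963,.2],R,feed=.2)
bot.reach([.655,.35,.25],R)
s=bot.state();print(s["time"],s["tool_pos"],s["gripper_width"],s["ft_force"])
im=shot("wrist","w7",None,1.5);c=cam("wrist")
shot("scene","s7",(200,150,450,340),3)
import pickle;pickle.dump((c,im),open("w7.pkl","wb"))
g=cv2.cvtColor(im,cv2.COLOR_BGR2GRAY)
cc=cv2.HoughCircles(g,cv2.HOUGH_GRADIENT,1.5,40,param1=80,param2=25,minRadius=15,maxRadius=45)
if cc is not None:
  for q in cc[0][:5]: print(q,ray(c,q[:2],.085)[0].round(4))
E
```

```text
[ 0.57267366 -0.09647343  0.00376179] [-0.51298587  0.7854365  -0.34019632]
0.05556007016083143 [ 0.57204609 -0.09629702  0.00312312] 22.15
24.9583 [0.65583728 0.34781464 0.25022878] 0.05523574863765664 [ 0.70158622 -0.86415473 -2.13825285]
[251.25 189.75  35.1 ] [0.6672 0.3478 0.085 ]
[252.75 122.25  18.75] [0.5941 0.3495 0.085 ]
[251.25 300.75  32.4 ] [0.8067 0.3475 0.085 ]
[245.25      50.25      30.900002] [0.5242 0.3421 0.085 ]
[344.25 246.75  44.1 ] [0.7356 0.4561 0.085 ]
```

View pics/w7.png

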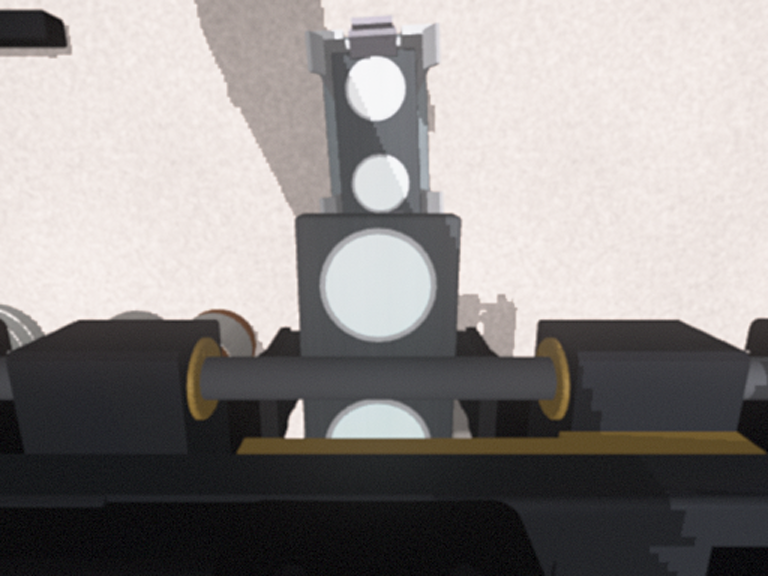

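View pics/s7.png

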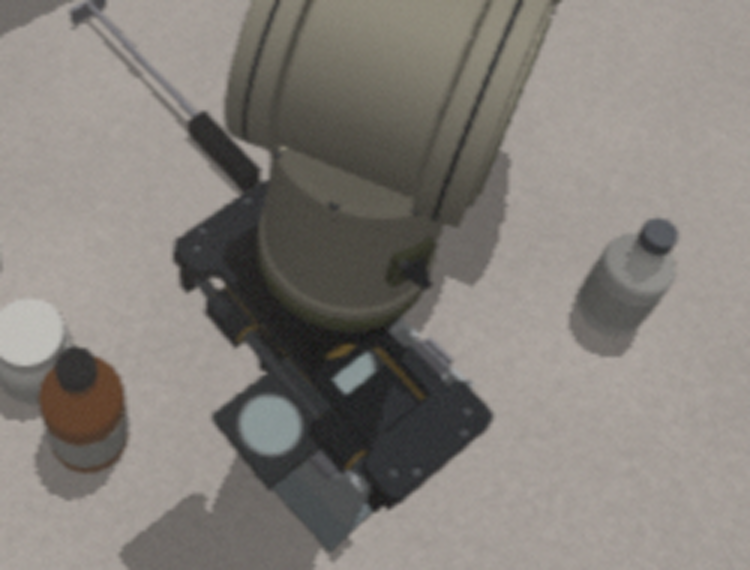

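The wrist view shows the magazine with loaded windows at (376,89) and (381,184). The held carrier is seen level at (378,285). Enlarging the magazine to confirm and measure it.

```bash
python3 - <<'E'
from h import *
import pickle
c,im=pickle.load(open("w7.pkl","rb"))
save(im,"w7c",(190,0,310,150),5)
g=cv2.cvtColor(im,cv2.COLOR_BGR2GRAY)
P=ray(c,[(376/1.5,89/1.5),(381/1.5,184/1.5)],.085);d=P[1]-P[0];print(P.mean(0).round(4),np.linalg.norm(d).round(4),np.arctan2(d[1],d[0]).round(3))
h=np.array([.6558,.3478]);print(proj(c,[[.6558,.3478,.263]]))
E
```

```text
[0.5636 0.3492 0.085 ] 0.062 0.054
[[250.58299852 246.05121144]]
```

View pics/w7c.png

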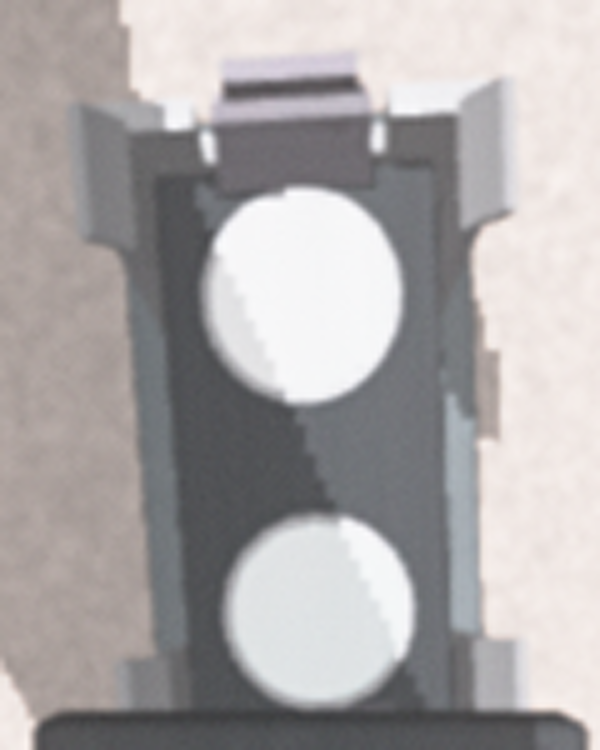

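```bash
python3 - <<'E'
from h import *
import pickle
c,im=pickle.load(open("w7.pkl","rb"))
q=lambda u,v:(190+u/5,v/5)
n=np.array([-np.sin(.054),np.cos(.054)]);u=np.array([np.cos(.054),np.sin(.054)]);o=np.array([.5636,.3489])
def r(n_,px,z):
    p=ray(c,[px],z)[0][:2]-o; print(n_,"along %.4f across %.4f"%(p@u,p@n))
r("catch inner low edge L",q(218,190),.085);r("R",q(372,190),.085)
r("catch top L",q(222,95),.105);r("catch top R",q(360,95),.105)
r("flare tip L out",q(70,104),.117);r("flare R out",q(515,78),.117)
r("flare tip L in",q(85,240),.117);r("flare R in",q(512,210),.117)
r("near flare L",q(120,660),.117);r("near flare R",q(522,640),.117)
r("guide L in",q(133,128),.105);r("guide R in",q(458,115),.105)
r("w1",q(303,295),.085);r("w2",q(320,612),.085)
E
```

```text
catch inner low edge L along -0.0515 across -0.0155
R along -0.0498 across 0.0149
catch top L along -0.0625 across -0.0128
catch top R along -0.0611 across 0.0124
flare tip L out along -0.0591 across -0.0392
flare R out along -0.0589 across 0.0391
flare tip L in along -0.0370 across -0.0386
flare R in along -0.0377 across 0.0381
near flare L along 0.0371 across -0.0386
near flare R along 0.0377 across 0.0383
guide L in along -0.0580 across -0.0295
guide R in along -0.0568 across 0.0302
w1 along -0.0313 across 0.0002
w2 along 0.0307 across 0.0003
```

The magazine centre is (0.5636, 0.3489) with yaw 0.054; the catch, guide gaps and windows all agree within about 1 mm. Insert and press, watching the force.

```bash
python3 - <<'E'
from h import *
import pickle
c,im=pickle.load(open("w7.pkl","rb"))
print("held near window",ray(c,[(252,190)],.261)[0])
y=.054;u=np.array([np.cos(y),np.sin(y)]);p=np.array([.5636,.3489])-.0006*u
R=down(np.pi/2+y)
def st(m):
    s=bot.state();print(m,round(s["time"],2),s["tool_pos"].round(4),s["ft_force"].round(1),s["wrist_torque"].round(2),round(s["gripper_width"],4))
bot.reach([*p,.17],R)
bot.move_linear([*p,.128],R,feed=.1);st("above")
bot.move_linear([*p,.108],R,feed=.06);st("in guides")
c2=cam("scene");shot("scene","s8",(250,220,400,340),5)
E
```

```text
held near window [0.62572926 0.34859563 0.261     ]
above 26.18 [0.5635 0.3487 0.1282] [ 0.2  0.2 -0.9] [ 0.02 -0.05  0.  ] 0.0557
in guides 26.67 [0.5628 0.3488 0.1077] [ 0.6  0.6 -2.4] [ 0.06 -0.02  0.01] 0.0555
```

View pics/s8.png

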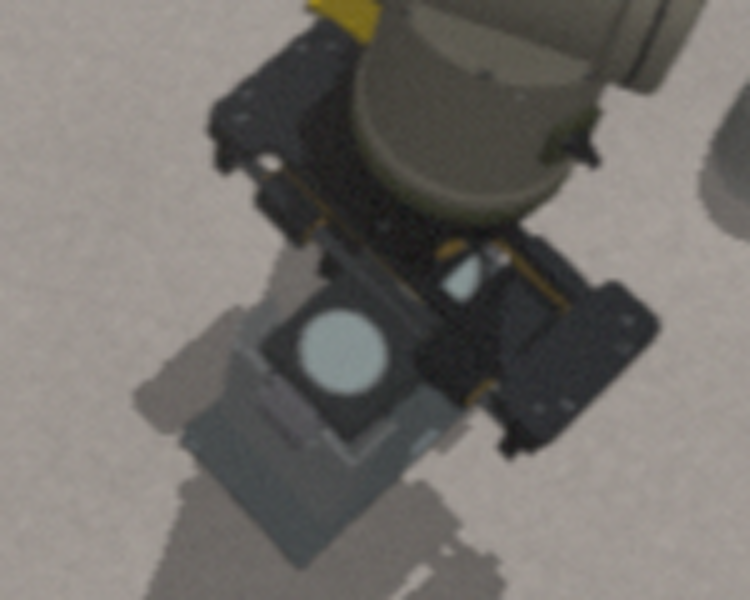

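The carrier is between the guides at crop (345,350), square to the magazine. Press.

```bash
python3 - <<'E'
from h import *
y=.054;u=np.array([np.cos(y),np.sin(y)]);p=np.array([.5636,.3489])-.0006*u
R=down(np.pi/2+y)
def st(m):
    s=bot.state();print(m,round(s["time"],2),s["tool_pos"].round(4),s["ft_force"].round(1),s["wrist_torque"].round(2),round(s["gripper_width"],4))
for z in(.098,.092,.086,.080,.074,.068):
    bot.move_linear([*p,z],R,feed=.04);st(z)
im=shot("scene","s9",(250,220,400,340),5)
E
```

```text
0.098 27.12 [0.5628 0.3491 0.0976] [-0.6  1.4 -0.6] [0.32 0.07 0.01] 0.0559
0.092 27.42 [0.5639 0.3489 0.0924] [ 4.2  1.7 -0.4] [ 0.53 -0.81 -0.07] 0.0557
0.086 27.72 [0.5639 0.3491 0.0868] [2.  0.7 4.5] [ 0.27 -0.58  0.05] 0.0557
0.08 28.02 [0.5639 0.3491 0.081 ] [2.1 1.1 7.1] [ 0.18 -0.42  0.  ] 0.0554
0.074 28.32 [0.5639 0.3491 0.0751] [1.5 0.8 6.6] [ 0.07 -0.32  0.  ] 0.0557
0.068 28.62 [0.5639 0.3491 0.0694] [ 0.1 -0.3 10.5] [-0.03 -0.05 -0.04] 0.0559
```

View pics/s9.png

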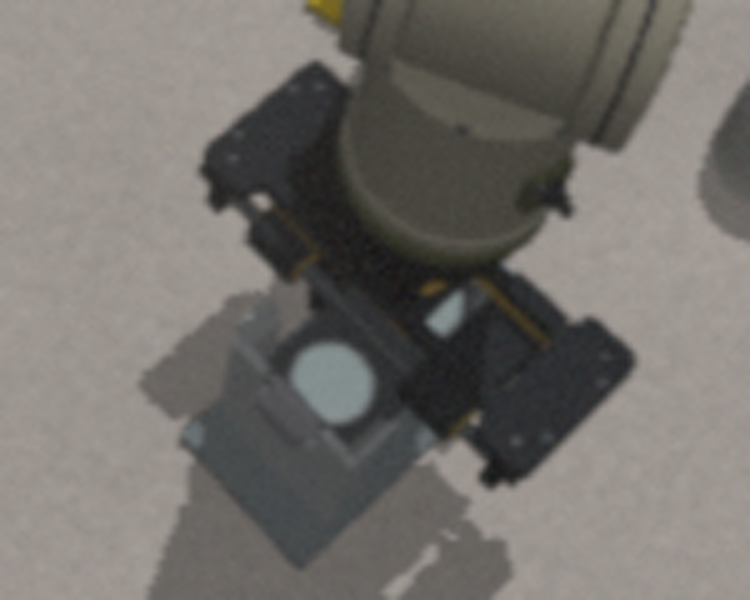

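```bash
python3 - <<'E'
from h import *
y=.054;u=np.array([np.cos(y),np.sin(y)]);p=np.array([.5636,.3489])-.0006*u
R=down(np.pi/2+y)
def st(m):
    s=bot.state();print(m,round(s["time"],2),s["tool_pos"].round(4),s["ft_force"].round(1),s["wrist_torque"].round(2),round(s["gripper_width"],4))
bot.move_linear([*p,.064],R,feed=.04);bot.wait(.3);st("deep")
bot.move_linear([*p,.068],R,feed=.04);st("back")
bot.gripper_to(.075);bot.wait(.3);st("open")
bot.move_linear([*p,.2],R,feed=.2)
bot.reach([.66,.354,.25],R)
im=shot("wrist","w10",(150,0,360,200),3.5)
shot("scene","s10",(250,220,400,340),5);st("up")
import pickle;pickle.dump((cam("wrist"),im),open("w10.pkl","wb"))
E
```

```text
deep 29.22 [0.5639 0.3491 0.0656] [-0.  -0.3 10.8] [-0.1   0.01 -0.05] 0.056
back 29.47 [0.5639 0.3491 0.0697] [ 0.4  0.4 10.5] [-0.09 -0.11  0.02] 0.0558
open 30.43 [0.563  0.3489 0.068 ] [0.2 0.1 0.2] [ 0.03 -0.01  0.02] 0.075
up 31.86 [0.6588 0.3543 0.2483] [-0.2 -0.3 -0.2] [0.04 0.05 0.07] 0.0748
```

View pics/w10.png

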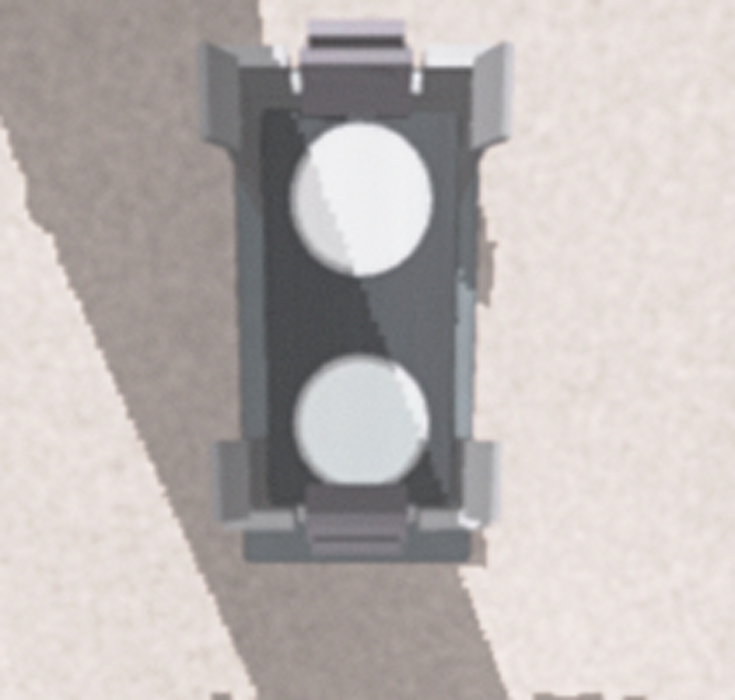

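View pics/s10.png

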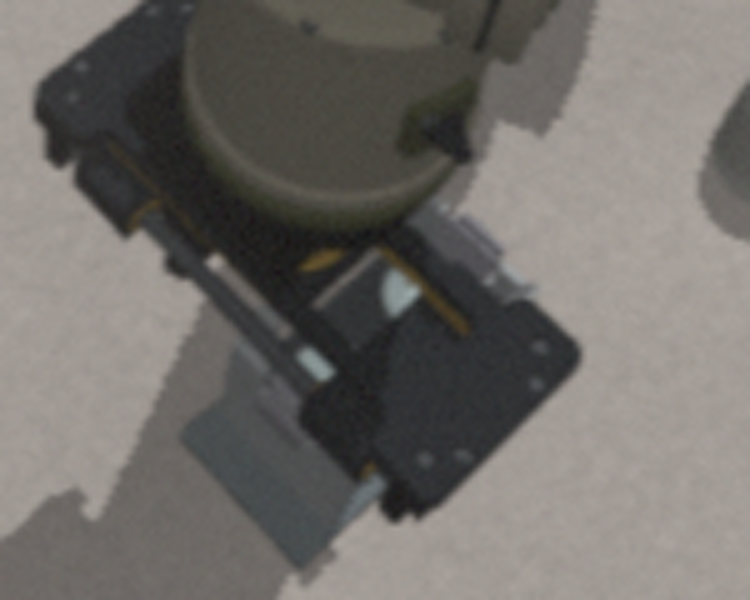

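Both catches lie over the ends of the top carrier at crop (355,85) and (355,505), with both windows whole between them. I check the geometry numerically, then look from clear of the magazine.

```bash
python3 - <<'E'
from h import *
import pickle
c,im=pickle.load(open("w10.pkl","rb"))
q=lambda u,v:(150+u/3.5,v/3.5)
y=.054;n=np.array([-np.sin(y),np.cos(y)]);u=np.array([np.cos(y),np.sin(y)]);o=np.array([.5636,.3489])
for z in(.080,.085,.095):
    P=ray(c,[q(361,198),q(361,421)],z);d=P[1]-P[0];print(z,((P.mean(0)[:2]-o)@u).round(4),((P.mean(0)[:2]-o)@n).round(4),np.linalg.norm(d).round(4),np.arctan2(d[1],d[0]).round(3))
def r(m,px,z):
    p=ray(c,[px],z)[0][:2]-o; print(m,"along %.4f across %.4f"%(p@u,p@n))
r("catch b inner",q(355,116),.085);r("catch a inner top(105?)",q(355,486),.105);r("catch a inner",q(355,486),.087)
bot.reach([.40,.33,.36],down(np.pi/2+y))
shot("scene","s11",(150,80,400,330),3)
shot("top","t11",(110,90,340,290),3.4)
print(bot.state()["time"])
E
```

```text
0.08 -0.0002 0.0021 0.0627 0.057
0.085 0.0002 0.002 0.0617 0.057
0.095 0.0012 0.002 0.0598 0.057
catch b inner along -0.0519 across 0.0002
catch a inner top(105?) along 0.0490 across 0.0004
catch a inner along 0.0501 across 0.0004
33.05
```

View pics/s11.png

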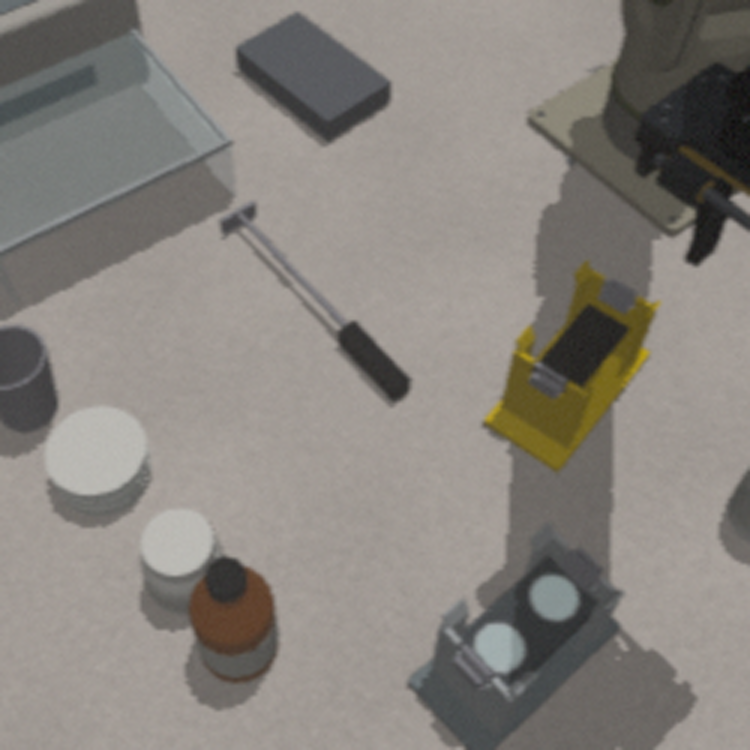

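View pics/t11.png

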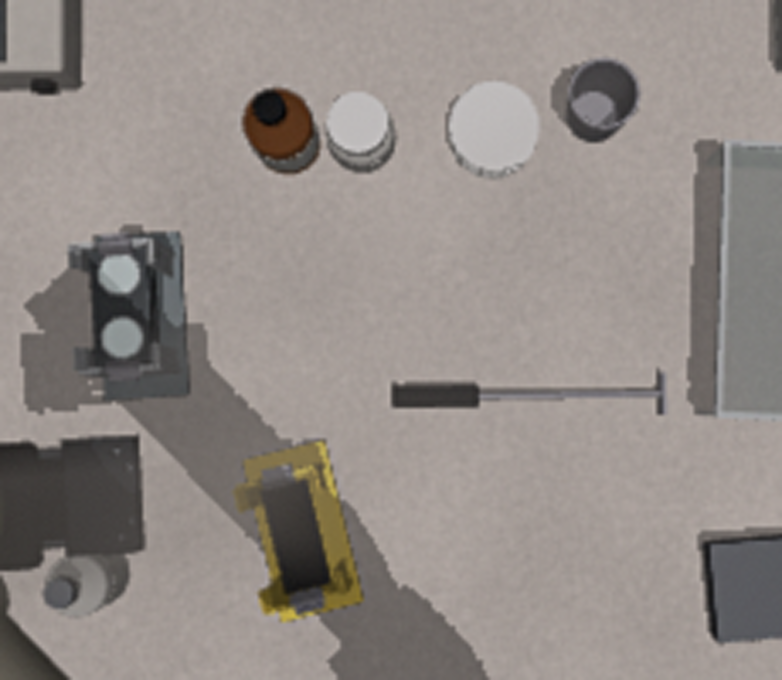

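The top carrier sits under both catches and the rod lies flat at top crop (395..660, 393). Bystanders and the yellow look-alike stand where they were, and the arm is clear, so I hand in.

```bash
python3 - <<'E'
from rig import bot
print(bot.state()["ft_force"].round(2),bot.state()["time"]); print(bot.finish_job())
E
```

```text
[ 0.35 -0.26 -0.5 ] 33.05
the job is handed in; nothing more can be done
None
```

The job was handed in at 33 s of the 56 s allowed; it reports no verdict, so what follows rests on my own checks. I drew the carrier out with the hooked rod and laid the rod on the bench. Then I put the carrier in the grey magazine, on top of the one already there, and pressed it to about 5 mm or more beyond the catching depth before letting go.

**What my last checks showed:**
- **Carrier:** its window spacing (61.7 mm at catch height, against 62–63 mm measured before) puts its top at the catch line. It is centred within about 2 mm, and its yaw matches the magazine to about 0.003 rad.
- **Catches:** the wrist picture shows both catches back over its ends, about 50–52 mm from the axis.
- **Force:** while pressing, the force was about 11 N, roughly what the spring alone should give. It fell to about 0 when I let go.
- **Bench:** in the last top and scene pictures the rod lies flat, the bystanders and the yellow look-alike look unmoved, and the arm is clear.

No check failed, but I could not read the follower position or see the lower carrier directly; I inferred both from the height of the upper carrier.

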